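Load an encoder adapter plate under the pallet's spring clip

ROBOT

A 7-joint arm with a two-finger parallel gripper is mounted at the origin on the work surface. World frame = base frame: x ahead of the robot, y to its left, z up, the work surface at z = 0. Lengths are in m, angles in rad, forces in N, time in s.
With the tool pointing down it reaches from about 0.425 to 0.95 m from the base axis. Payload 4.7 kg.
Tool frame: the origin (TCP) lies midway between the tips of the shut fingers; the grasp point (between the pads) lies 19 mm behind it; z points along the fingers, y is the direction in which the jaws open and shut (so a half turn about z gives the same grasp; the last joint's range is limited). The gripper opens to 85 mm and grips with 20 to 120 N. Pads are 22 mm wide; open, the fingers measure 114 mm over their backs; the gripper's body (76 mm by 85 mm) begins 54 mm behind the grasp point. The pads swing forward as they close: fully open they stand 13 mm farther back than shut.
Start: joints at [1.245, 0.469, -0.049, 1.532, 0.024, 1.141, -0.082], TCP at [0.197, -0.645, 0.195] pointing down, gripper open.
Joint ranges: [-2.59, 2.59], [-0.33, 1.99], [-1.39, 1.29], [0.1, 2.45], [-1.04, 4.18], [0.21, 1.99], [-2.66, 2.66]. Speed limits (rad/s): [2.57, 2.57, 3.14, 3.14, 3.14, 3.14, 3.14].

INTERFACE

Orientations are given as a unit quaternion [x, y, z, w].
In Python, from bench import ctrl, imaging, workorder gives the robot as it stands. The module is installed in compiled form; this text tells all that it offers.
- The arm moves only by the tool jog_arm, never from a script. Its argument "commands" is a list of rows, each an object with "gripper": the closure, from -1 (fully open) to 1 (shut), so that 0 is half open; "offset": the shift along the world's x, y, z in cm, a list of three; "rotation": the turn, a rotation vector about the world's x, y, z in rad, a list of three. A call has exactly 8 rows; each row shifts and turns the commanded pose from where the row before left it; what a row does not reach is not made up. A row lasts 1/10 s, in which the tool goes at most 50 mm and 8.59 degrees, less where a joint would pass 70% of its speed; a pose out of reach is approached as far as the arm can. A call is refused whole if a number of a shift passes 5 or a number of a turn 0.15, either way. A call with a gripper value outside its range is refused whole. The fingers move at their own pace and stop on an object; "squeeze" is the grip in N (left out, the last holds). Time passes only in rows, so rows that do not move let the fingers close, or fill a call up. It gives the time, the measured TCP pose, the force and the opening at its end, in the units of the state.
- ctrl.get_state(): the state, without advancing time (a new reading comes with each control period).
- imaging.camera(name): name is "scene" or "top"; returns the picture (420x560x3 uint8, blue, green, red); there is no depth.
- imaging.get_calibration(name): a dict with "intrinsics" (3x3 intrinsics, pixels), "dist_coeffs" ([k1, k2, p1, p2, k3] as OpenCV has them; the pictures are not rectified), "extrinsics" (4x4, takes a point from world to camera coordinates). Camera axes: x right, y down, z forward; pixel columns grow to the right and rows downward; lengths in m; the calibration is good to about 2 mm. A picture is of the moment at which its call begins. get_calibration takes no time and is no camera call.
- workorder.sign_off(): hands the job in, once; it reports no verdict.
The state is a dict: "clock": time; "q": joint angles; "qd": joint speeds; "tau": joint torques, N m; "tool_pos": TCP position; "ee_rot": TCP orientation; "force": force on the tool from outside, world axes, zero at the start; "wrist_torque": the same for the moment, N m; "opening": finger opening in m.
Only numpy, scipy, OpenCV 4.12 (cv2) and the standard library are available. Lean on these libraries where they do the work, as an engineer would, in place of code of your own. Each camera call takes 0.05 s, during which the arm holds its last target. There are 200 camera calls.

TASK

Load the black adapter plate into the marking pallet: hold the red thumb bar of the spring clip down with one fingertip so that its jaw lifts, and meanwhile push the plate with the other fingertip along the channel, beneath the jaw and fully home against the end stop; keep the bar down until it is home, then let go so that the jaw clamps the plate. Push gently, do not grip or lift the plate, and leave the other things on the bench where they are.

Things in the scene. Friction and masses are not known exactly. Their poses are not given: they have to be found in the camera images.
- pallet: aluminium marking pallet fixed on the bench, 16 mm thick; in its frame x -112 to +64, y -50 to +58 mm. Origin on its underside, at bench height; x is the direction in which the plate is pushed, z up. Its top (z = 16 mm) is the floor of a channel along x, open at the -x end; two guide strips 6 mm tall leave it 63 mm wide (y -31.5 to +31.5). The spring clip is hinged along its +y side.
- stop (a point): foot of the face of the dark end stop in the middle of the channel: pallet frame x = +50, y = 0, z = 16 mm. The stop is 10 mm tall and 70 mm wide. Its axes are the pallet's.
- plate: black adapter plate to be loaded, 56 mm along x, 60 mm along y, 8 mm thick, about 90 g, with a 30 mm bore in the middle. It lies in the channel in front of the closed jaw, its axes along the pallet's. Origin at the centre of its underside. Fully home, its leading edge touches the stop and its centre is 28 mm short of stop.
- clip_bar (a point): middle of the top of the clip's red thumb bar: round, 14 mm thick, 146 mm long, parallel to the pallet's x (pallet frame x -106 to +40), 84 mm to the +y side of the channel's middle, overhanging the pallet's side. Press it anywhere; a fingertip may slide along it. Its top is at z = 30 mm left alone, 20 mm at joint 0.28, 18 mm pressed fully; only the bench lies beneath.
- clip (a joint): spring clip, a see-saw: pressing the bar down lifts the jaw. 0 = left alone (lip 4 mm above the channel floor, too low for the plate), about 0.155 = jaw resting on the plate, above 0.18 = the plate passes, 0.34 = fully pressed. 4 N down on the bar starts it, 9 N presses it fully; let go, it springs back. At 0.2 to 0.34 the bar's top is 2 to 7 mm above the channel floor.
- clip_jaw (a point): underside of the middle of the black lip of the clip's jaw, pallet frame x = +27, y = +22.5 mm when left alone. The lip covers x +14 to +40, y +20 to +25 mm. Between jaw and bar runs the hinge (along x at y = 48, z = 27.5 mm) in three grey bearing blocks, y 42 to 54, tops at z = 32 mm. Keep fingertips out of y 31 to 66 mm, where the clip's arms stand higher than the bar.
- encoder: loose shaft encoder standing on the bench beside the pallet, shaft up: black drum with silver flange, 58 mm across, 79 mm tall with its shaft; origin at the centre of its underside; a bystander
- bracket_encoder: loose encoder on a black angle bracket, 85 x 70 mm, 75 mm tall; origin at the centre of its underside; a bystander
- threadlocker: loose red bottle with white cap, 32 mm across, 95 mm tall, upright; origin at the centre of its underside; a bystander
- spare_plate: second black adapter plate lying on the bench beyond the pallet, not on it; same sizes as the plate to be loaded; a bystander
- tape: loose roll of tan tape lying flat, 100 mm across, 45 mm tall; a bystander
- cutters: loose green-handled side cutters lying flat, 135 mm long; a bystander
- driver: loose yellow-handled screwdriver lying flat; a bystander

How it is judged:
On the way, in this order (a step that is already met when the one before it is completed fails the run):
1. the thumb bar is held down and the jaw stands open while the plate is still in front of it (value of joint clip above 0.18 rad and x of plate in the frame of pallet below -0.014 m), for 0.2 s.
2. the plate is fully home against the stop while the bar is still held down (value of joint clip above 0.18 rad and x of plate in the frame of pallet above 0.0195 m), for 0.2 s.
At the end, for the whole second after the job is handed in: The plate lies flat on the channel floor within 2.5 mm of fully home against the stop, at rest, with the clip let go and its jaw resting on the plate (joint 0.11 to 0.18) (x of plate in the frame of pallet between 0.0195 and 0.0245 m and z of plate in the frame of pallet between 0.0145 and 0.0175 m and value of joint clip between 0.11 and 0.18 rad and angle between plate's own z axis and vertical below 0.04 rad and linear speed of plate below 0.01 m/s); the robot touches nothing.
It fails at once if the plate is gripped or rammed: the fingers press on it with over 35 N (contact force between the fingers and plate above 35 N).
It fails at once if the plate is lifted or tipped: more than 5 mm off the channel floor or more than 0.12 rad (z of plate in the frame of pallet above 0.021 m or angle between plate's own z axis and vertical above 0.12 rad).
It fails at once if another thing on the bench is moved more than 15 mm (distance of any of encoder, bracket_encoder, threadlocker, spare_plate, tape, cutters, driver from where it was at the start of the episode above 0.015 m).
It also fails if it takes over 40 s, if anything falls off the work surface, if the arm or the gripper's body presses on something with over 40 N, if the wrist force passes 120 N, or if a joint passes its speed limit or range.

## Working session

There is one attempt and no reset: what is moved stays moved. The work goes in short steps, Python scripts to look and compute and a tool call to move; the robot and the scene stay as the last step left them, time stands still between calls to the robot, and variables do not carry over. Pictures are saved under pics/ and viewed, about 8 in all and at most 12, crops included, and the job is handed in when it is done.

Besides the shell and the picture viewer there is one more tool, called after ">>>" as name([rows], argument=value, ...), one row to a line, values as JSON. jog_arm: Moves the arm, as the interface text tells. Its arguments: {"type":"object","properties":{"commands":{"type":"array","items":{"type":"object","properties":{"gripper":{"type":"number"},"offset":{"type":"array","items":{"type":"number"}},"rotation":{"type":"array","items":{"type":"number"}}}}},"squeeze":{"type":"number"}},"required":["commands"]}

```bash
mkdir -p pics
python3 - <<'E'
from bench import ctrl, imaging
import cv2,numpy as np
for n in("scene","top"):
    im=imaging.camera(n); cv2.imwrite(f"pics/{n}0.png",im)
    c=imaging.get_calibration(n); print(n,np.round(c["intrinsics"],1).tolist(),c["dist_coeffs"],np.round(c["extrinsics"],3).tolist())
s=ctrl.get_state();print(s["clock"],s["tool_pos"],s["ee_rot"],s["force"],s["opening"])
E
```

```text
scene [[412.9, 0.0, 280.5], [0.0, 412.9, 199.2], [0.0, 0.0, 1.0]] [-0.0215939  0.         0.         0.         0.       ] [[-0.82, 0.572, 0.011, 0.449], [0.373, 0.548, -0.749, -0.167], [-0.434, -0.61, -0.663, 1.468], [0.0, 0.0, 0.0, 1.0]]
top [[487.9, 0.0, 282.3], [0.0, 487.9, 205.2], [0.0, 0.0, 1.0]] [-0.15575667  0.          0.          0.          0.        ] [[-0.021, -1.0, 0.005, 0.01], [-0.988, 0.02, -0.156, 0.535], [0.155, -0.008, -0.988, 1.238], [0.0, 0.0, 0.0, 1.0]]
0.1 [ 0.19724911 -0.64490922  0.19417447] [ 9.89006637e-01  1.47868501e-01 -1.51921781e-04 -8.68746041e-04] [0.66977953 0.28094805 0.5041427 ] 0.08559179991739499
```

View pics/scene0.png

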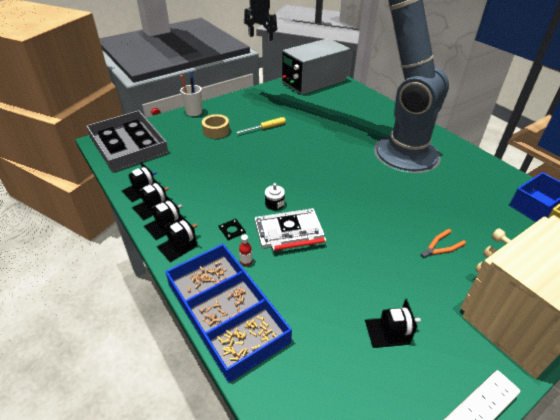

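View pics/top0.png

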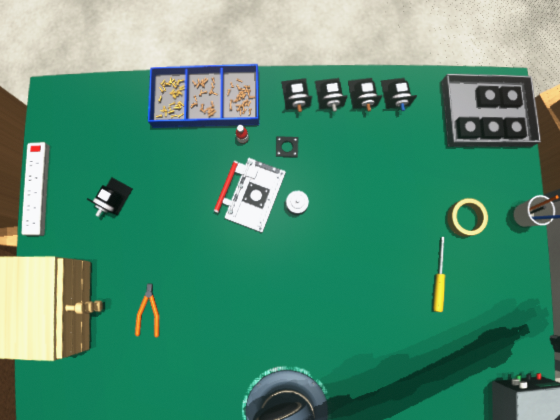

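```bash
cat > h.py <<'E'
import numpy as np,cv2
from bench import imaging
def ray(n,uv,z):
    c=imaging.get_calibration(n);K=np.array(c["intrinsics"]);E=np.array(c["extrinsics"])
    p=cv2.undistortPoints(np.array(uv,float).reshape(-1,1,2),K,np.array(c["dist_coeffs"]))[:,0]
    d=np.c_[p,np.ones(len(p))]@E[:3,:3]; o=-E[:3,:3].T@E[:3,3]
    return o+d*((z-o[2])/d[:,2])[:,None]
def proj(n,P):
    c=imaging.get_calibration(n);E=np.array(c["extrinsics"])
    return cv2.projectPoints(np.array(P,float).reshape(-1,3),cv2.Rodrigues(E[:3,:3])[0],E[:3,3],np.array(c["intrinsics"]),np.array(c["dist_coeffs"]))[0][:,0]
def red(im,roi):
    x0,y0,x1,y1=roi;h=cv2.cvtColor(im,cv2.COLOR_BGR2HSV)
    m=((h[...,0]<10)|(h[...,0]>170))&(h[...,1]>150)&(h[...,2]>90)
    k=np.zeros_like(m);k[y0:y1,x0:x1]=1;m=(m&k).astype(np.uint8)
    n,l,s,c=cv2.connectedComponentsWithStats(m);i=1+np.argmax(s[1:,4])
    ys,xs=np.nonzero(l==i);return cv2.minAreaRect(np.c_[xs,ys].astype(np.float32)),len(xs)
E
python3 - <<'E'
from h import *
t=cv2.imread("pics/top0.png");s=cv2.imread("pics/scene0.png")
for n,im,roi in(("top",t,(205,150,245,225)),("scene",s,(250,200,340,265))):
    r,c=red(im,roi);b=cv2.boxPoints(r);print(n,r,c)
    b=b[np.argsort(b[:,1] if n=="top" else b[:,0])];ends=[b[:2].mean(0),b[2:].mean(0)]
    P=ray(n,ends,0.023 if n=="top" else 0.023);print(P.round(4),np.linalg.norm(P[1]-P[0]))
a=cv2.resize(t[140:245,205:325],None,fx=5,fy=5,interpolation=cv2.INTER_CUBIC)
cv2.imwrite("pics/topc.png",a)
cv2.imwrite("pics/scenec.png",cv2.resize(s[180:260,240:340],None,fx=7,fy=7,interpolation=cv2.INTER_CUBIC))
E
```

```text
top ((225.67811584472656, 185.86923217773438), (4.748141288757324, 49.392250061035156), 22.109447479248047) 230
[[0.6563 0.1249 0.023 ]
 [0.5321 0.1751 0.023 ]] 0.13394476216026144
scene ((298.9999694824219, 243.5), (4.6031718254089355, 49.155296325683594), 80.53767395019531) 223
[[0.6537 0.125  0.023 ]
 [0.5291 0.175  0.023 ]] 0.13428396960344693
```

View pics/topc.png

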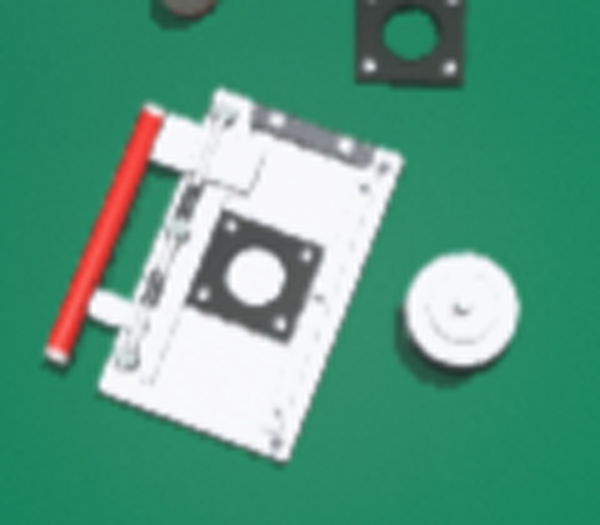

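View pics/scenec.png

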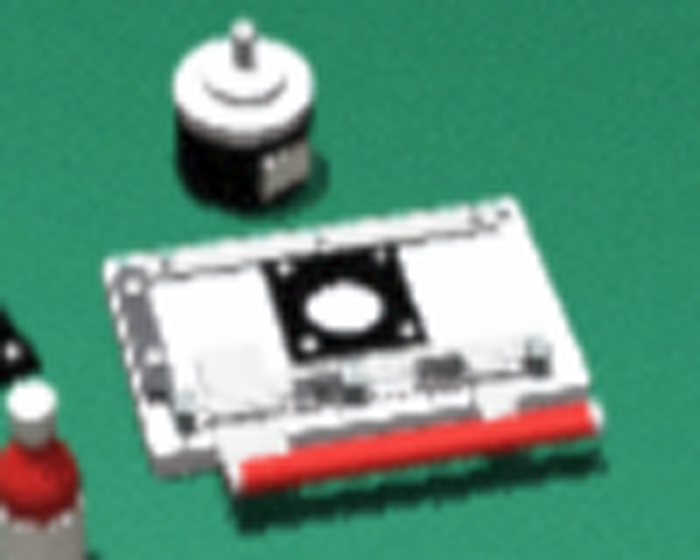

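```bash
cat >> h.py <<'E'
yaw=np.deg2rad(-22.0)
X=np.array([np.cos(yaw),np.sin(yaw),0]);Y=np.array([-np.sin(yaw),np.cos(yaw),0])
def topal(P,O): d=np.atleast_2d(P)-O; return np.c_[d@X,d@Y,np.atleast_2d(P)[:,2]]
E
python3 - <<'E'
from h import *
cv=lambda a:(np.array(a)+.5)/5-.5+[205,140]
mid=np.array([.593,.150,0]);O=mid+33*X/1e3-84*Y/1e3;print("O from bar",O)
P=ray("top",cv([[225,208],[325,243],[288,342],[188,305]]),.024);c=P.mean(0)
print("plate",c,topal(P,O).round(4),topal(c,O))
v=P[1]-P[2];v2=P[0]-P[3];print("yaw",np.degrees(np.arctan2(*(v+v2)[1::-1])))
Q=ray("top",cv([[218,90],[402,157],[287,462],[98,390]]),.016);print("pallet corners(64,58)(64,-50)(-112,-50)(-112,58)\n",topal(Q,O).round(4))
S=ray("scene",(np.array([[262,263],[398,245],[425,342],[292,362]])+.5)/7-.5+[240,180],.024);print("plate scene",topal(S,O).round(4),topal(S.mean(0),O))
print("encoder",topal(ray("top",cv([[462,308]]),.06),O),"bottle",topal(ray("top",[[241,130]],.09),O))
E
```

```text
O from bar [0.59213011 0.05975454 0.        ]
plate [0.56847989 0.06917926 0.024     ] [[ 0.0022  0.0288  0.024 ]
 [ 0.0035 -0.0282  0.024 ]
 [-0.0535 -0.0291  0.024 ]
 [-0.0539  0.028   0.024 ]] [[-0.02545867 -0.00012108  0.024     ]]
yaw -21.127869492429454
pallet corners(64,58)(64,-50)(-112,-50)(-112,58)
 [[ 0.0633  0.0575  0.016 ]
 [ 0.064  -0.0494  0.016 ]
 [-0.1128 -0.0512  0.016 ]
 [-0.1129  0.0572  0.016 ]]
plate scene [[ 0.0019 -0.0271  0.024 ]
 [-0.055  -0.0255  0.024 ]
 [-0.0514  0.0306  0.024 ]
 [ 0.0025  0.0301  0.024 ]] [[-0.025488    0.00202714  0.024     ]]
encoder [[-0.00947497 -0.11001172  0.06      ]] bottle [[0.10930933 0.09082018 0.09      ]]
```

>>> jog_arm([
  {"gripper": -0.65,"offset": [3,3.9,0],"rotation": [0,0,-0.085]},
  {"gripper": -0.65,"offset": [3,3.9,0],"rotation": [0,0,-0.085]},
  {"gripper": -0.65,"offset": [3,3.9,0],"rotation": [0,0,-0.085]},
  {"gripper": -0.65,"offset": [3,3.9,0],"rotation": [0,0,-0.085]},
  {"gripper": -0.65,"offset": [3,3.9,0],"rotation": [0,0,-0.085]},
  {"gripper": -0.65,"offset": [3,3.9,0],"rotation": [0,0,-0.085]},
  {"gripper": -0.65,"offset": [3,3.9,0],"rotation": [0,0,-0.085]},
  {"gripper": -0.65,"offset": [3,3.9,0],"rotation": [0,0,-0.085]},
])

```text
clock: 0.9
tool_pos: [0.4381, -0.3316, 0.1949]
ee_rot: [0.981, -0.192, -0.0, 0.0]
force: [0.5, 0.4, 0.1]
opening: 0.0704
```

>>> jog_arm([
  {"gripper": -0.65,"offset": [1,4.65,0],"rotation": [0,0,0]},
  {"gripper": -0.65,"offset": [1,4.65,0],"rotation": [0,0,0]},
  {"gripper": -0.65,"offset": [1,4.65,0],"rotation": [0,0,0]},
  {"gripper": -0.65,"offset": [1,4.65,0],"rotation": [0,0,0]},
  {"gripper": -0.65,"offset": [1,4.65,0],"rotation": [0,0,0]},
  {"gripper": -0.65,"offset": [1,4.65,0],"rotation": [0,0,0]},
  {"gripper": -0.65,"offset": [1,4.65,0],"rotation": [0,0,0]},
  {"gripper": -0.65,"offset": [1,4.65,0],"rotation": [0,0,0]},
])

```text
clock: 1.7
tool_pos: [0.5173, 0.0403, 0.195]
ee_rot: [0.982, -0.191, -0.0, 0.0]
force: [1.0, 0.5, 0.2]
opening: 0.0711
```

>>> jog_arm([
  {"gripper": -0.65,"offset": [0.45,2.2,-2],"rotation": [0,0,0]},
  {"gripper": -0.65,"offset": [0.45,2.2,-2],"rotation": [0,0,0]},
  {"gripper": -0.65,"offset": [0.45,2.2,-2],"rotation": [0,0,0]},
  {"gripper": -0.65,"offset": [0.45,2.2,-2],"rotation": [0,0,0]},
  {"gripper": -0.65,"offset": [0,0,-2],"rotation": [0,0,0]},
  {"gripper": -0.65,"offset": [0,0,-2],"rotation": [0,0,0]},
  {"gripper": -0.65,"offset": [0,0,-1],"rotation": [0,0,0]},
  {"gripper": -0.65,"offset": [0,0,-1],"rotation": [0,0,0]},
])

```text
clock: 2.5
tool_pos: [0.5353, 0.1263, 0.0544]
ee_rot: [0.982, -0.191, -0.0, 0.0]
force: [0.3, -0.2, -0.4]
opening: 0.0708
```

Run:
```python
from h import *
from bench import ctrl
im=imaging.camera("scene");cv2.imwrite("pics/s1.png",cv2.resize(im[150:275,220:370],None,fx=5,fy=5,interpolation=cv2.INTER_CUBIC))
im=imaging.camera("top");cv2.imwrite("pics/t1.png",im)
s=ctrl.get_state();print(s["clock"],s["tool_pos"],s["force"],s["opening"],np.round(s["q"],2))
O=np.array([.5921,.0598,0]);print(topal(np.array(s["tool_pos"]),O))
```

```text
2.6 [0.53472737 0.1260833  0.05414549] [ 0.21224516 -0.68836468  0.25629519] 0.07050933840406867 [-0.06  0.46 -0.32  1.95  0.2   0.77 -2.45]
[[-0.07802513  0.03996464  0.05414549]]
```

View pics/s1.png

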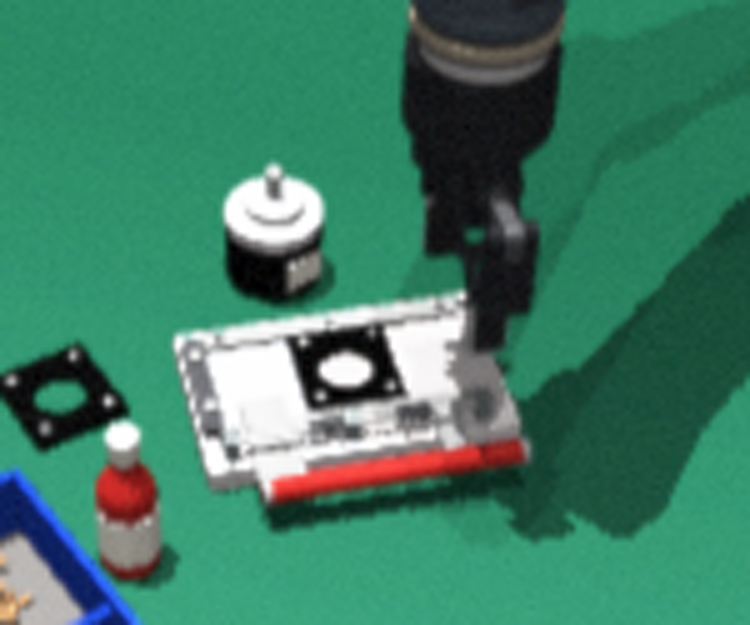

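Run:
```python
from h import *
O=np.array([.5921,.0598,0])
for z in(.050,.054,.06,.064):
  print(z,[(proj("scene",O+a*X+y*Y+[0,0,z])[0]-[220,150])*5 for a in(-.089,-.067) for y in(.09,.083,.075)])
```

```text
0.05 [array([501.26764925, 425.34581082]), array([497.40361513, 415.97672378]), array([493.03086265, 405.37453231]), array([461.28299911, 431.85302999]), array([457.59057566, 422.42013805]), array([453.41222257, 411.74613586])]
0.054 [array([501.83412513, 420.10785435]), array([497.95797146, 410.74017348]), array([493.5716139 , 400.13984585]), array([461.75351575, 426.61230423]), array([458.04981035, 417.180676  ]), array([453.85879659, 406.50838035])]
0.06 [array([502.68894369, 412.20264326]), array([498.79447668, 402.83732325]), array([494.38756216, 392.2400784 ]), array([462.46355093, 418.70272548]), array([458.74279985, 409.27324518]), array([454.53265834, 398.60379723])]
0.064 [array([503.26225386, 406.90004739]), array([499.35548774, 397.53647182]), array([494.93476803, 386.94147665]), array([462.93977132, 413.39707302]), array([459.20757383, 403.96919573]), array([454.98458846, 393.30184139])]
```

Run:
```python
import cv2
im=cv2.imread("pics/t1.png");cv2.imwrite("pics/t1c.png",cv2.resize(im[150:250,190:310],None,fx=6,fy=6,interpolation=cv2.INTER_CUBIC))
im=imaging=cv2.imread("pics/s1.png");cv2.imwrite("pics/s1c.png",cv2.resize(im[270:470,380:560],None,fx=3,fy=3,interpolation=cv2.INTER_CUBIC))
```

```text
(no output)
```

View pics/s1c.png

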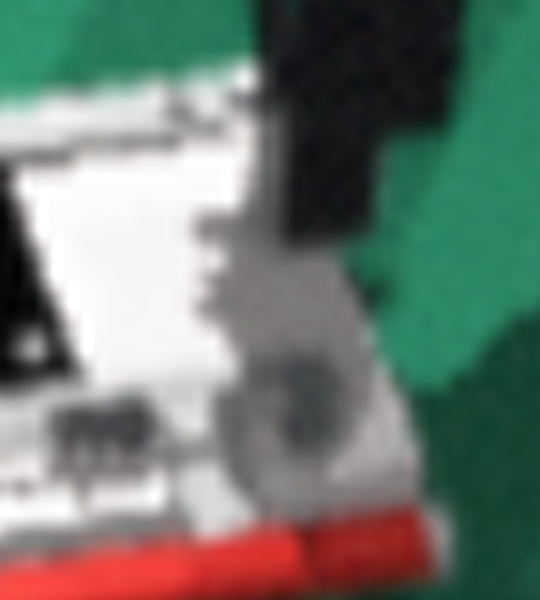

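View pics/t1c.png

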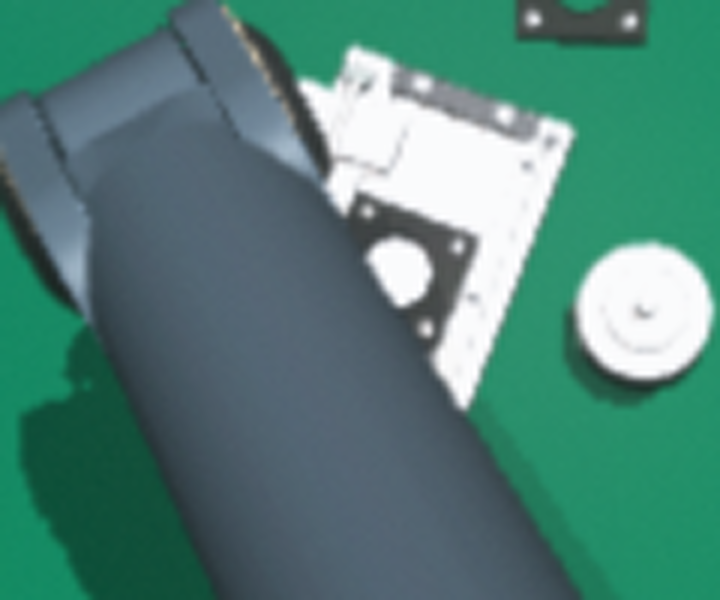

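Run:
```python
from h import *
T=np.array([.1972,-.6449,.195]);a=np.radians(17);yt=np.array([np.sin(a),-np.cos(a),0])
for z in(.195,.208,.23): print(z,proj("scene",[T+s*.05*yt+[0,0,z-.195] for s in(-1,1)]))
im=cv2.imread("pics/scene0.png");cv2.imwrite("pics/g.png",cv2.resize(im[0:60,220:300],None,fx=7,fy=7,interpolation=cv2.INTER_CUBIC))
O=np.array([.5921,.0598,0])
```

```text
0.195 [[270.25880264  54.00549127]
 [251.13069347  47.77834565]]
0.208 [[270.24065512  50.7673617 ]
 [251.01624861  44.59949198]]
0.23 [[270.209575    45.21082153]
 [250.82009315  39.14690842]]
```

View pics/g.png

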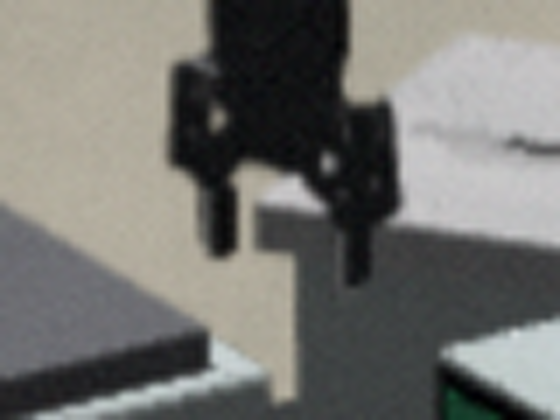

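>>> jog_arm([
  {"gripper": -0.65,"offset": [0.05,0.15,-0.4],"rotation": [0,0,0]},
  {"gripper": -0.65,"offset": [0,0,-0.4],"rotation": [0,0,0]},
  {"gripper": -0.65,"offset": [0,0,-0.4],"rotation": [0,0,0]},
  {"gripper": -0.65,"offset": [0,0,-0.4],"rotation": [0,0,0]},
  {"gripper": -0.65,"offset": [0,0,-0.4],"rotation": [0,0,0]},
  {"gripper": -0.65,"offset": [0,0,-0.4],"rotation": [0,0,0]},
  {"gripper": -0.65,"offset": [0,0,-0.3],"rotation": [0,0,0]},
  {"gripper": -0.65,"offset": [0,0,-0.2],"rotation": [0,0,0]},
])

```text
clock: 3.4
tool_pos: [0.5358, 0.1279, 0.0257]
ee_rot: [0.982, -0.19, -0.0, 0.0]
force: [-0.8, -0.0, -0.4]
opening: 0.0705
```

Run:
```python
from h import *
from bench import ctrl
im=imaging.camera("scene");cv2.imwrite("pics/s2.png",cv2.resize(im[150:275,220:370],None,fx=5,fy=5,interpolation=cv2.INTER_CUBIC))
s=ctrl.get_state();print(s["clock"],s["tool_pos"],s["force"],s["opening"],np.round(s["q"],2))
print(red(im,(250,200,340,265)))
O=np.array([.5921,.0598,0]);print(topal(np.array(s["tool_pos"]),O))
```

```text
3.45 [0.5357009  0.12791441 0.02559404] [-0.16929364  0.05738268 -0.59206177] 0.07029879574869936 [-0.07  0.5  -0.31  1.97  0.22  0.71 -2.47]
(((298.992431640625, 243.45286560058594), (4.5858941078186035, 49.139129638671875), 80.83765411376953), 220)
[[-0.07780844  0.0420271   0.02559404]]
```

View pics/s2.png

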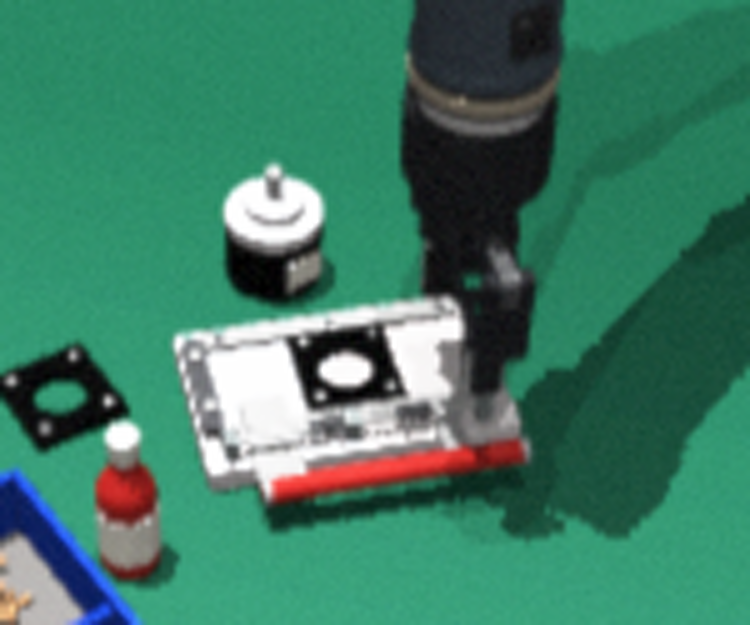

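>>> jog_arm([
  {"gripper": -0.65,"offset": [0,0,-0.4],"rotation": [0,0,0]},
  {"gripper": -0.65,"offset": [0,0,-0.4],"rotation": [0,0,0]},
  {"gripper": -0.65,"offset": [0,0,-0.4],"rotation": [0,0,0]},
  {"gripper": -0.65,"offset": [0,0,-0.3],"rotation": [0,0,0]},
  {"gripper": -0.65,"offset": [0,0,-0.3],"rotation": [0,0,0]},
  {"gripper": -0.65,"offset": [0,0,-0.2],"rotation": [0,0,0]},
  {"gripper": -0.65,"offset": [0,0,0],"rotation": [0,0,0]},
  {"gripper": -0.65,"offset": [0,0,0],"rotation": [0,0,0]},
])

```text
clock: 4.25
tool_pos: [0.536, 0.128, 0.0061]
ee_rot: [0.982, -0.19, 0.0, 0.0]
force: [-0.4, 0.2, 0.4]
opening: 0.0703
```

```bash
cat > st.py <<'E'
from h import *
from bench import ctrl
import sys
im=imaging.camera("scene");cv2.imwrite(f"pics/{sys.argv[1]}.png",cv2.resize(im[150:275,220:370],None,fx=5,fy=5,interpolation=cv2.INTER_CUBIC))
s=ctrl.get_state();print(s["clock"],s["tool_pos"],s["force"],s["opening"],np.round(s["q"],2))
print(red(im,(250,200,340,265)))
O=np.array([.5921,.0598,0]);print(topal(np.array(s["tool_pos"]),O),"f in pallet",np.array(s["force"])@X,np.array(s["force"])@Y)
# black finger tip: lowest dark px in column band
b=(im.max(2)<60);b[:, :310]=0;b[:,325:]=0;b[245:]=0;b[:190]=0
print("tip row",[(x,np.nonzero(b[:,x])[0].max()) for x in range(311,325) if b[:,x].any()])
E
python3 st.py s3
```

```text
4.3 [0.53606833 0.12802551 0.00622509] [ 0.11407332 -0.66051974 -0.82426593] 0.07051955745280651 [-0.08  0.53 -0.29  1.98  0.24  0.67 -2.48]
(((298.9878234863281, 243.42889404296875), (4.59208869934082, 49.166603088378906), 80.31121826171875), 216)
[[-0.07750939  0.04226776  0.00622509]] f in pallet 0.3532019859416216 -0.5696906208303453
tip row [(311, np.int64(215)), (312, np.int64(224)), (313, np.int64(225)), (314, np.int64(244)), (315, np.int64(244)), (316, np.int64(244)), (317, np.int64(244)), (318, np.int64(244)), (319, np.int64(244)), (320, np.int64(244)), (321, np.int64(244)), (322, np.int64(244)), (323, np.int64(244)), (324, np.int64(226))]
```

>>> jog_arm([
  {"gripper": -0.65,"offset": [0,0,-0.3],"rotation": [0,0,0]},
  {"gripper": -0.65,"offset": [0,0,-0.3],"rotation": [0,0,0]},
  {"gripper": -0.65,"offset": [0,0,-0.2],"rotation": [0,0,0]},
  {"gripper": -0.65,"offset": [0,0,-0.2],"rotation": [0,0,0]},
  {"gripper": -0.65,"offset": [0,0,-0.1],"rotation": [0,0,0]},
  {"gripper": -0.65,"offset": [0,0,-0.1],"rotation": [0,0,0]},
  {"gripper": -0.65,"offset": [0,0,0],"rotation": [0,0,0]},
  {"gripper": -0.65,"offset": [0,0,0],"rotation": [0,0,0]},
])

```text
clock: 5.1
tool_pos: [0.536, 0.128, -0.0058]
ee_rot: [0.982, -0.19, 0.0, 0.0]
force: [-0.3, 0.2, 0.2]
opening: 0.0702
```

```bash
python3 st.py s4
```

```text
5.15 [ 0.53602311  0.12802058 -0.00581853] [ 0.5775544   0.30362882 -0.11561705] 0.07043659622474205 [-0.09  0.55 -0.29  1.98  0.25  0.65 -2.49]
(((298.99078369140625, 243.44334411621094), (4.544824123382568, 49.14378356933594), 80.7538833618164), 216)
[[-0.07754947  0.04224624 -0.00581853]] f in pallet 0.42175775469661103 0.49787542903474896
tip row [(311, np.int64(221)), (312, np.int64(228)), (313, np.int64(236)), (314, np.int64(244)), (315, np.int64(244)), (316, np.int64(244)), (317, np.int64(244)), (318, np.int64(244)), (319, np.int64(244)), (320, np.int64(244)), (321, np.int64(244)), (322, np.int64(244)), (323, np.int64(244)), (324, np.int64(230))]
```

>>> jog_arm([
  {"gripper": -0.65,"offset": [0,0,-0.1],"rotation": [0,0,0]},
  {"gripper": -0.65,"offset": [0,0,-0.1],"rotation": [0,0,0]},
  {"gripper": -0.65,"offset": [0,0,-0.1],"rotation": [0,0,0]},
  {"gripper": -0.65,"offset": [0,0,-0.1],"rotation": [0,0,0]},
  {"gripper": -0.65,"offset": [0,0,-0.1],"rotation": [0,0,0]},
  {"gripper": -0.65,"offset": [0,0,-0.1],"rotation": [0,0,0]},
  {"gripper": -0.65,"offset": [0,0,0],"rotation": [0,0,0]},
  {"gripper": -0.65,"offset": [0,0,0],"rotation": [0,0,0]},
])

```text
clock: 5.95
tool_pos: [0.5359, 0.128, -0.0119]
ee_rot: [0.982, -0.19, -0.0, 0.0]
force: [1.2, -0.2, 0.4]
opening: 0.0709
```

```bash
python3 st.py s5
```

```text
6.0 [ 0.53599761  0.12800225 -0.01183502] [-0.70936033  0.162913   -0.26313785] 0.07046242382305 [-0.09  0.56 -0.28  1.99  0.25  0.63 -2.49]
(((298.992431640625, 243.45286560058594), (4.5858941078186035, 49.139129638671875), 80.83765411376953), 216)
[[-0.07756625  0.0422197  -0.01183502]] f in pallet -0.718735729431041 -0.11468075832598526
tip row [(311, np.int64(223)), (312, np.int64(229)), (313, np.int64(244)), (314, np.int64(244)), (315, np.int64(244)), (316, np.int64(244)), (317, np.int64(244)), (318, np.int64(244)), (319, np.int64(244)), (320, np.int64(244)), (321, np.int64(244)), (322, np.int64(244)), (323, np.int64(244)), (324, np.int64(231))]
```

View pics/s5.png

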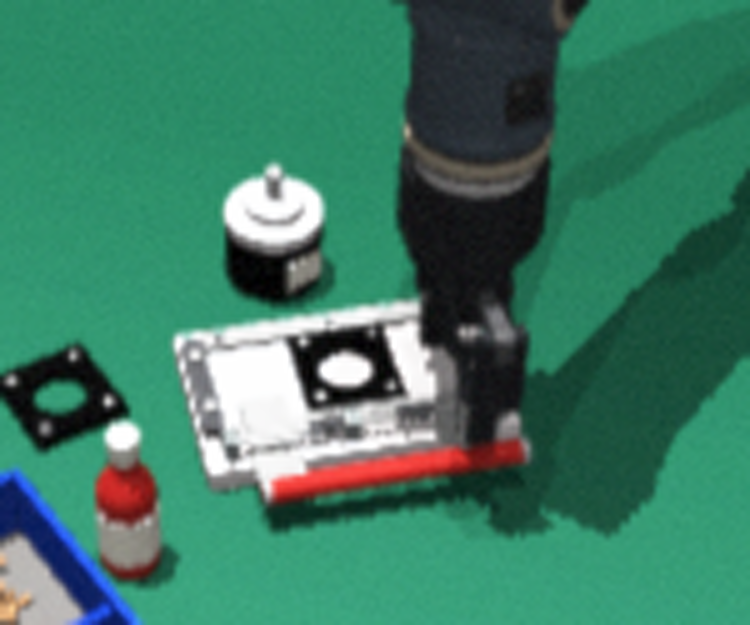

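>>> jog_arm([
  {"gripper": -0.65,"offset": [0,0,-0.1],"rotation": [0,0,0]},
  {"gripper": -0.65,"offset": [0,0,-0.1],"rotation": [0,0,0]},
  {"gripper": -0.65,"offset": [0,0,-0.1],"rotation": [0,0,0]},
  {"gripper": -0.65,"offset": [0,0,-0.1],"rotation": [0,0,0]},
  {"gripper": -0.65,"offset": [0,0,-0.1],"rotation": [0,0,0]},
  {"gripper": -0.65,"offset": [0,0,-0.1],"rotation": [0,0,0]},
  {"gripper": -0.65,"offset": [0,0,0],"rotation": [0,0,0]},
  {"gripper": -0.65,"offset": [0,0,0],"rotation": [0,0,0]},
])

```text
clock: 6.8
tool_pos: [0.5361, 0.1281, -0.0177]
ee_rot: [0.982, -0.19, 0.0, -0.0]
force: [-1.3, -0.6, 6.0]
opening: 0.0703
```

```bash
python3 st.py s6
```

```text
6.85 [ 0.53609541  0.12812538 -0.01769381] [-1.80295157 -0.75131842  5.12203313] 0.0701626664914725 [-0.1   0.56 -0.28  1.99  0.26  0.62 -2.5 ]
(((298.9459533691406, 244.17567443847656), (4.603171348571777, 49.15529251098633), 80.53767395019531), 211)
[[-0.07752169  0.0423705  -0.01769381]] f in pallet -1.3902187510517061 -1.3720078577379988
tip row [(311, np.int64(229)), (312, np.int64(231)), (313, np.int64(239)), (314, np.int64(240)), (315, np.int64(239)), (316, np.int64(239)), (317, np.int64(239)), (318, np.int64(244)), (319, np.int64(244)), (320, np.int64(244)), (321, np.int64(244)), (322, np.int64(244)), (323, np.int64(244)), (324, np.int64(231))]
```

>>> jog_arm([
  {"gripper": -0.65,"offset": [0,0,-0.1],"rotation": [0,0,0]},
  {"gripper": -0.65,"offset": [0,0,-0.1],"rotation": [0,0,0]},
  {"gripper": -0.65,"offset": [0,0,-0.1],"rotation": [0,0,0]},
  {"gripper": -0.65,"offset": [0,0,-0.1],"rotation": [0,0,0]},
  {"gripper": -0.65,"offset": [0,0,-0.1],"rotation": [0,0,0]},
  {"gripper": -0.65,"offset": [0,0,-0.1],"rotation": [0,0,0]},
  {"gripper": -0.65,"offset": [0,0,0],"rotation": [0,0,0]},
  {"gripper": -0.65,"offset": [0,0,0],"rotation": [0,0,0]},
])

```text
clock: 7.65
tool_pos: [0.5359, 0.1276, -0.0235]
ee_rot: [0.982, -0.191, -0.0, 0.0]
force: [-2.3, -1.7, 8.8]
opening: 0.0705
```

```bash
python3 st.py s7; python3 -c "
from h import *
c=np.array([.593,.150,0]);print(proj('scene',[c+[0,0,.023],c+[0,0,.013]]))"
```

```text
7.7 [ 0.53591098  0.12758102 -0.02342793] [-2.92791599 -2.45890128  8.58801402] 0.07012967939213603 [-0.1   0.57 -0.28  1.99  0.26  0.61 -2.5 ]
(((298.8243103027344, 244.94593811035156), (5.096368789672852, 48.99089813232422), 80.53767395019531), 223)
[[-0.07748877  0.04179669 -0.02342793]] f in pallet -1.7935958017955005 -3.376670206630338
tip row [(311, np.int64(231)), (312, np.int64(233)), (313, np.int64(241)), (314, np.int64(241)), (315, np.int64(241)), (316, np.int64(240)), (317, np.int64(240)), (318, np.int64(240)), (319, np.int64(235)), (320, np.int64(234)), (321, np.int64(234)), (322, np.int64(244)), (323, np.int64(244)), (324, np.int64(230))]
[[298.76554525 243.70463251]
 [298.61644793 246.2201847 ]]
```

View pics/s7.png

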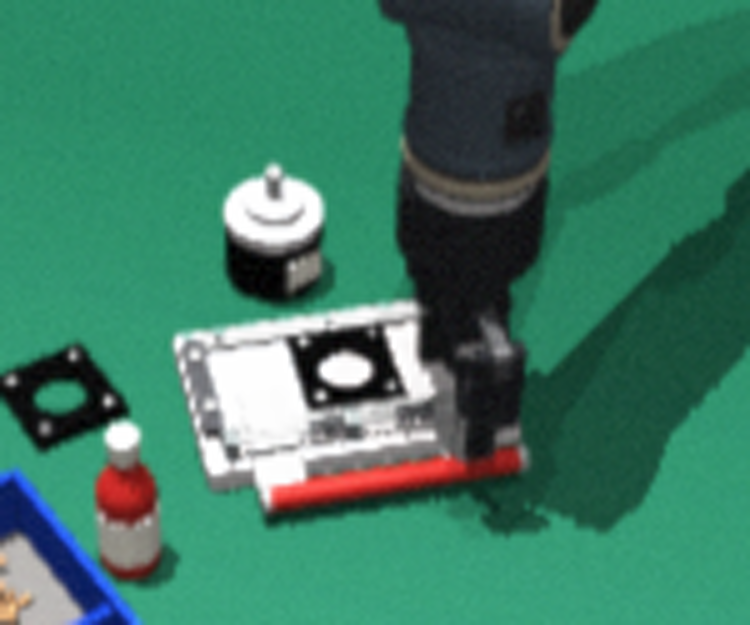

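>>> jog_arm([
  {"gripper": -0.65,"offset": [0,0,0.7],"rotation": [0,0,0]},
  {"gripper": -0.65,"offset": [0,0,0.6],"rotation": [0,0,0]},
  {"gripper": -0.65,"offset": [0.19,0.46,0],"rotation": [0,0,0]},
  {"gripper": -0.65,"offset": [0,0,-0.3],"rotation": [0,0,0]},
  {"gripper": -0.65,"offset": [0,0,-0.3],"rotation": [0,0,0]},
  {"gripper": -0.65,"offset": [0,0,-0.3],"rotation": [0,0,0]},
  {"gripper": -0.65,"offset": [0,0,-0.3],"rotation": [0,0,0]},
  {"gripper": -0.65,"offset": [0,0,-0.2],"rotation": [0,0,0]},
])

```text
clock: 8.5
tool_pos: [0.5381, 0.1328, -0.0248]
ee_rot: [0.982, -0.19, 0.0, -0.0]
force: [-1.7, -0.4, 8.2]
opening: 0.0706
```

```bash
python3 st.py s8
```

```text
8.55 [ 0.53805287  0.13274241 -0.02498138] [-1.30721215 -0.54312099  7.98614983] 0.07087936491235787 [-0.11  0.58 -0.27  1.98  0.26  0.61 -2.51]
(((293.2464599609375, 245.92800903320312), (5.159130096435547, 37.642547607421875), 80.83765411376953), 179)
[[-0.07743633  0.04738461 -0.02498138]] f in pallet -1.0085692920180125 -0.9932633018213728
tip row [(311, np.int64(229)), (312, np.int64(234)), (313, np.int64(242)), (314, np.int64(243)), (315, np.int64(243)), (316, np.int64(242)), (317, np.int64(242)), (318, np.int64(242)), (319, np.int64(239)), (320, np.int64(237)), (321, np.int64(236)), (322, np.int64(236)), (323, np.int64(236)), (324, np.int64(236))]
```

```bash
cat > bar.py <<'E'
from h import *
import sys
def prof(im):
    h=cv2.cvtColor(im,cv2.COLOR_BGR2HSV);m=((h[...,0]<10)|(h[...,0]>170))&(h[...,1]>150)&(h[...,2]>90)
    r=np.arange(420);return np.array([(h[235:260,x,1].astype(float)*m[235:260,x]*r[235:260]).sum()/(h[235:260,x,1].astype(float)*m[235:260,x]).sum() for x in range(278,300)])
a=prof(cv2.imread("pics/scene0.png"));im=imaging.camera("scene");cv2.imwrite(f"pics/{sys.argv[1]}.png",im)
print("bar down mm",((prof(im)-a)/.2515).mean().round(2))
# plate: dark px inside channel
Oc=np.array([.5921,.0598,0]);k=np.zeros((420,560),np.uint8)
q=proj("scene",[Oc+x*X+y*Y+[0,0,.024] for x,y in((-.05,-.025),(.05,-.025),(.05,-.02),(-.05,-.02))])
for y in(-.024,-.02,.02):
    xs=np.linspace(-.07,.055,126);uv=proj("scene",[Oc+x*X+y*Y+[0,0,.024] for x in xs]).astype(np.float32)
    g=cv2.remap(cv2.cvtColor(im,cv2.COLOR_BGR2GRAY),uv[None,:,0],uv[None,:,1],cv2.INTER_LINEAR)[0]
    d=xs[g<110];print(y,"dark x mm",(d.min()*1e3).round(),(d.max()*1e3).round(),"".join("#" if v<110 else "." for v in g))
E
python3 bar.py s9
```

```text
bar down mm 7.07
-0.024 dark x mm -54.0 2.0 ................#######.#####################################......######.....................................................
-0.02 dark x mm -52.0 1.0 ..................#############################################...######......................................................
0.02 dark x mm -51.0 2.0 ...................###..######################################.....######.....................................................
```

>>> jog_arm([
  {"gripper": -0.65,"offset": [0,0,-0.05],"rotation": [0,0,0]},
  {"gripper": -0.65,"offset": [0,0,-0.05],"rotation": [0,0,0]},
  {"gripper": -0.65,"offset": [0,0,-0.05],"rotation": [0,0,0]},
  {"gripper": -0.65,"offset": [0,0,-0.05],"rotation": [0,0,0]},
  {"gripper": -0.65,"offset": [0,0,0],"rotation": [0,0,0]},
  {"gripper": -0.65,"offset": [0,0,0],"rotation": [0,0,0]},
  {"gripper": -0.65,"offset": [0,0,0],"rotation": [0,0,0]},
  {"gripper": -0.65,"offset": [0,0,0],"rotation": [0,0,0]},
])

```text
clock: 9.4
tool_pos: [0.538, 0.1324, -0.0265]
ee_rot: [0.982, -0.19, 0.0, 0.0]
force: [-1.8, -0.2, 9.5]
opening: 0.0703
```

```bash
python3 bar.py s10; python3 st.py s11
```

```text
bar down mm 7.68
-0.024 dark x mm -54.0 2.0 ................#######.######################################.....######.....................................................
-0.02 dark x mm -52.0 2.0 ..................#############################################...#######.....................................................
0.02 dark x mm -51.0 2.0 ...................###########################################.....######.....................................................
9.5 [ 0.53796517  0.13247866 -0.02649249] [-1.43635356 -0.73363701  8.12238295] 0.07069006978905634 [-0.11  0.58 -0.27  1.98  0.26  0.61 -2.51]
(((293.21099853515625, 246.1213836669922), (5.017887592315674, 37.48209762573242), 81.25383758544922), 174)
[[-0.07741885  0.04710721 -0.02649249]] f in pallet -1.0569385711639796 -1.2182839014300628
tip row [(311, np.int64(229)), (312, np.int64(235)), (313, np.int64(243)), (314, np.int64(243)), (315, np.int64(243)), (316, np.int64(243)), (317, np.int64(242)), (318, np.int64(242)), (319, np.int64(239)), (320, np.int64(239)), (321, np.int64(238)), (322, np.int64(237)), (323, np.int64(237)), (324, np.int64(237))]
```

>>> jog_arm([
  {"gripper": -0.65,"offset": [0.28,-0.11,0],"rotation": [0,0,0]},
  {"gripper": -0.65,"offset": [0.28,-0.11,0],"rotation": [0,0,0]},
  {"gripper": -0.65,"offset": [0.28,-0.11,0],"rotation": [0,0,0]},
  {"gripper": -0.65,"offset": [0.28,-0.11,0],"rotation": [0,0,0]},
  {"gripper": -0.65,"offset": [0.18,-0.08,0],"rotation": [0,0,0]},
  {"gripper": -0.65,"offset": [0.18,-0.08,0],"rotation": [0,0,0]},
  {"gripper": -0.65,"offset": [0.18,-0.07,0],"rotation": [0,0,0]},
  {"gripper": -0.65,"offset": [0,0,0],"rotation": [0,0,0]},
])

```text
clock: 10.3
tool_pos: [0.5539, 0.1301, -0.0267]
ee_rot: [0.982, -0.189, -0.0, -0.002]
force: [-2.8, 5.6, 6.8]
opening: 0.0708
```

```bash
python3 bar.py s12; python3 st.py s13
```

```text
bar down mm 6.77
-0.024 dark x mm -70.0 5.0 ##########.........#######.#####################################......######..................................................
-0.02 dark x mm -70.0 4.0 ##########...........##############################################..######...................................................
0.02 dark x mm -70.0 5.0 ############################.######################################...######..................................................
10.4 [ 0.55384793  0.13004418 -0.02669926] [-2.03102605  5.56726912  6.31612053] 0.07042275834829995 [-0.09  0.6  -0.28  1.95  0.26  0.63 -2.49]
(((289.90545654296875, 246.43246459960938), (5.096368789672852, 30.90700912475586), 80.53767395019531), 151)
[[-0.06178063  0.05079979 -0.02669926]] f in pallet -3.9686702827196565 4.401046293215626
tip row [(311, np.int64(244)), (312, np.int64(244)), (313, np.int64(244)), (314, np.int64(240)), (315, np.int64(239)), (316, np.int64(239)), (317, np.int64(239)), (318, np.int64(239)), (319, np.int64(227)), (320, np.int64(207)), (321, np.int64(206)), (322, np.int64(204)), (323, np.int64(198))]
```

>>> jog_arm([
  {"gripper": -0.65,"offset": [-0.19,0.07,0],"rotation": [0,0,0]},
  {"gripper": -0.65,"offset": [-0.19,0.07,0],"rotation": [0,0,0]},
  {"gripper": -0.65,"offset": [0,0,0.7],"rotation": [0,0,0]},
  {"gripper": -0.65,"offset": [0,0,0.7],"rotation": [0,0,0]},
  {"gripper": -0.65,"offset": [0,0,0],"rotation": [0,0,0]},
  {"gripper": -0.65,"offset": [0,0,0],"rotation": [0,0,0]},
  {"gripper": -0.65,"offset": [0,0,0],"rotation": [0,0,0]},
  {"gripper": -0.65,"offset": [0,0,0],"rotation": [0,0,0]},
])

```text
clock: 11.2
tool_pos: [0.5499, 0.1267, -0.0136]
ee_rot: [0.982, -0.191, -0.001, 0.001]
force: [0.3, 0.2, 0.7]
opening: 0.0705
```

```bash
python3 bar.py s14; python3 st.py s15
```

```text
bar down mm 0.02
-0.024 dark x mm -70.0 5.0 #########..........#######.#####################################......######..................................................
-0.02 dark x mm -70.0 4.0 ########.............##############################################..######...................................................
0.02 dark x mm -70.0 5.0 ##...................#######.######################################...######..................................................
11.3 [ 0.55022428  0.12696087 -0.01336023] [-0.37864926 -0.35657022 -0.22005399] 0.07049616883663146 [-0.09  0.57 -0.28  1.95  0.25  0.65 -2.48]
(((298.9999694824219, 243.5), (4.6031718254089355, 49.155296325683594), 80.53767395019531), 201)
[[-0.0639854   0.04658355 -0.01336023]] f in pallet -0.21750392790280382 -0.4724506642561901
tip row [(311, np.int64(240)), (312, np.int64(240)), (313, np.int64(244)), (314, np.int64(244)), (315, np.int64(244)), (316, np.int64(244)), (317, np.int64(244)), (318, np.int64(244)), (319, np.int64(244)), (320, np.int64(244)), (321, np.int64(244)), (322, np.int64(244)), (323, np.int64(244)), (324, np.int64(192))]
```

View pics/s13.png

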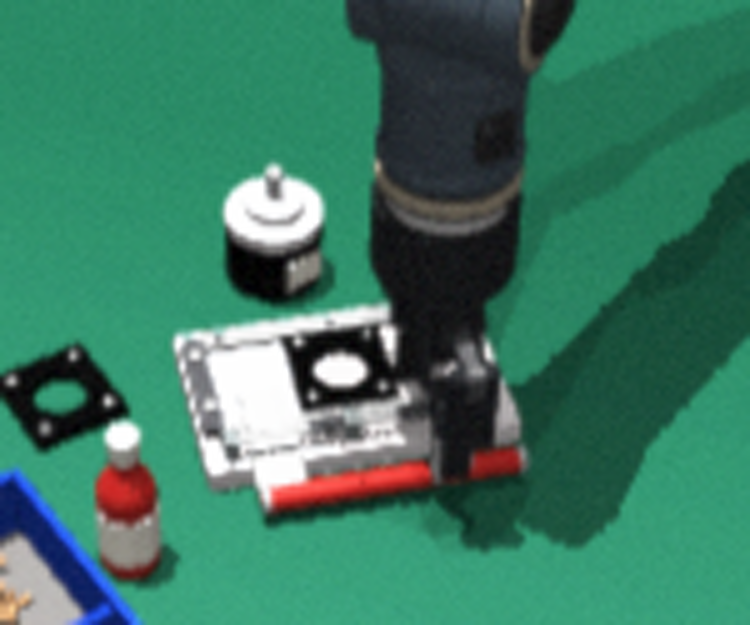

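>>> jog_arm([
  {"gripper": -0.65,"offset": [-0.2,-0.2,0],"rotation": [0,0,0]},
  {"gripper": -0.65,"offset": [0,0,-0.3],"rotation": [0,0,0]},
  {"gripper": -0.65,"offset": [0,0,-0.3],"rotation": [0,0,0]},
  {"gripper": -0.65,"offset": [0,0,-0.3],"rotation": [0,0,0]},
  {"gripper": -0.65,"offset": [0,0,-0.2],"rotation": [0,0,0]},
  {"gripper": -0.65,"offset": [0,0,-0.2],"rotation": [0,0,0]},
  {"gripper": -0.65,"offset": [0,0,0],"rotation": [0,0,0]},
  {"gripper": -0.65,"offset": [0,0,0],"rotation": [0,0,0]},
])

```text
clock: 12.1
tool_pos: [0.5481, 0.124, -0.0253]
ee_rot: [0.982, -0.191, -0.0, 0.001]
force: [-4.0, -2.8, 10.5]
opening: 0.0703
```

```bash
python3 bar.py s16; python3 st.py s17
```

```text
bar down mm 7.59
-0.024 dark x mm -70.0 5.0 ########...........#######.#####################################......######..................................................
-0.02 dark x mm -70.0 4.0 #########............##############################################..######...................................................
0.02 dark x mm -70.0 5.0 #######..............#######.######################################...######..................................................
12.2 [ 0.54812678  0.12404948 -0.02529296] [-4.95864552 -3.78060584 10.11282703] 0.07012570265689543 [-0.09  0.59 -0.27  1.96  0.26  0.62 -2.49]
(((298.8648681640625, 245.18919372558594), (4.93196964263916, 48.99089813232422), 80.53767395019531), 207)
[[-0.06483954  0.04309842 -0.02529296]] f in pallet -3.181336190639899 -5.362857998369629
tip row [(311, np.int64(242)), (312, np.int64(242)), (313, np.int64(242)), (314, np.int64(240)), (315, np.int64(236)), (316, np.int64(236)), (317, np.int64(236)), (318, np.int64(236)), (319, np.int64(228)), (320, np.int64(205)), (321, np.int64(204)), (322, np.int64(203)), (323, np.int64(200)), (324, np.int64(191))]
```

>>> jog_arm([
  {"gripper": -0.65,"offset": [0.19,-0.07,0],"rotation": [0,0,0]},
  {"gripper": -0.65,"offset": [0.19,-0.08,0],"rotation": [0,0,0]},
  {"gripper": -0.65,"offset": [0.19,-0.07,0],"rotation": [0,0,0]},
  {"gripper": -0.65,"offset": [0.19,-0.08,0],"rotation": [0,0,0]},
  {"gripper": -0.65,"offset": [0.19,-0.07,0],"rotation": [0,0,0]},
  {"gripper": -0.65,"offset": [0,0,0],"rotation": [0,0,0]},
  {"gripper": -0.65,"offset": [0,0,0],"rotation": [0,0,0]},
  {"gripper": -0.65,"offset": [0,0,0],"rotation": [0,0,0]},
])

```text
clock: 13.0
tool_pos: [0.5562, 0.1228, -0.0256]
ee_rot: [0.982, -0.19, -0.001, 0.0]
force: [-5.3, 0.9, 9.8]
opening: 0.0704
```

```bash
python3 bar.py s18; python3 st.py s19
```

```text
bar down mm 7.39
-0.024 dark x mm -70.0 10.0 ################.........##############################################...#######.............................................
-0.02 dark x mm -70.0 9.0 ################..........######..#####################################....#####..............................................
0.02 dark x mm -70.0 9.0 #################.........######################################################..............................................
13.1 [ 0.55627947  0.12285231 -0.02555117] [-6.47698562  1.76842072  8.8908109 ] 0.07020823163924485 [-0.08  0.6  -0.28  1.94  0.26  0.64 -2.48]
(((298.851318359375, 245.1081085205078), (5.096368789672852, 48.99089813232422), 80.53767395019531), 201)
[[-0.05683202  0.04504248 -0.02555117]] f in pallet -6.6678185583800955 -0.7866703797988214
tip row [(311, np.int64(241)), (312, np.int64(237)), (313, np.int64(237)), (314, np.int64(237)), (315, np.int64(237)), (316, np.int64(233)), (317, np.int64(206)), (318, np.int64(205)), (319, np.int64(204)), (320, np.int64(201)), (321, np.int64(192))]
```

>>> jog_arm([
  {"gripper": -0.65,"offset": [0.18,-0.1,0],"rotation": [0,0,0]},
  {"gripper": -0.65,"offset": [0.18,-0.1,0],"rotation": [0,0,0]},
  {"gripper": -0.65,"offset": [0.18,-0.1,0],"rotation": [0,0,0]},
  {"gripper": -0.65,"offset": [0.18,-0.09,0],"rotation": [0,0,0]},
  {"gripper": -0.65,"offset": [0.18,-0.09,0],"rotation": [0,0,0]},
  {"gripper": -0.65,"offset": [0.18,-0.09,0],"rotation": [0,0,0]},
  {"gripper": -0.65,"offset": [0.18,-0.09,0],"rotation": [0,0,0]},
  {"gripper": -0.65,"offset": [0,0,0],"rotation": [0,0,0]},
])

```text
clock: 13.9
tool_pos: [0.57, 0.1174, -0.0253]
ee_rot: [0.982, -0.189, -0.001, -0.001]
force: [-4.3, 3.4, 8.3]
opening: 0.0701
```

```bash
python3 bar.py s20; python3 st.py s21
```

```text
bar down mm 7.51
-0.024 dark x mm -70.0 25.0 ################################.......#########################################################..............................
-0.02 dark x mm -70.0 24.0 ################################.........######################################################...............................
0.02 dark x mm -70.0 10.0 ################################........#########################################.............................................
14.0 [ 0.56998495  0.11744976 -0.02521812] [-4.40458738  3.31801412  9.1059816 ] 0.07082983011651939 [-0.07  0.61 -0.28  1.92  0.26  0.65 -2.46]
(((298.8648376464844, 245.18919372558594), (5.260767459869385, 48.99089813232422), 80.53767395019531), 204)
[[-0.04210069  0.04516748 -0.02521812]] f in pallet -5.32681227443146 1.4264216437295458
tip row [(311, np.int64(228)), (312, np.int64(206)), (313, np.int64(205)), (314, np.int64(203)), (315, np.int64(197))]
```

>>> jog_arm([
  {"gripper": -0.65,"offset": [0.12,-0.15,0],"rotation": [0,0,0]},
  {"gripper": -0.65,"offset": [0.15,-0.14,0],"rotation": [0,0,0]},
  {"gripper": -0.65,"offset": [0.18,-0.11,0],"rotation": [0,0,0]},
  {"gripper": -0.65,"offset": [0.18,-0.1,0],"rotation": [0,0,0]},
  {"gripper": -0.65,"offset": [0.18,-0.1,0],"rotation": [0,0,0]},
  {"gripper": -0.65,"offset": [0.18,-0.09,0],"rotation": [0,0,0]},
  {"gripper": -0.65,"offset": [0.18,-0.09,0],"rotation": [0,0,0]},
  {"gripper": -0.65,"offset": [0,0,0],"rotation": [0,0,0]},
])

```text
clock: 14.8
tool_pos: [0.5814, 0.1099, -0.0252]
ee_rot: [0.982, -0.189, -0.001, -0.001]
force: [-5.2, 2.9, 9.3]
opening: 0.0705
```

```bash
python3 bar.py s22; python3 st.py s23
```

```text
bar down mm 8.17
-0.024 dark x mm -70.0 38.0 ###############################################......###############################################...######.................
-0.02 dark x mm -70.0 38.0 ###############################################.......#######################################################.................
0.02 dark x mm -70.0 10.0 #############################################.........######.####################.............................................
14.9 [ 0.58136542  0.1098269  -0.02523025] [-5.10703007  3.40237182  7.98323249] 0.07026775288395178 [-0.05  0.62 -0.28  1.89  0.26  0.66 -2.44]
(((298.773681640625, 245.1042938232422), (4.988884449005127, 48.82170486450195), 80.78897094726562), 207)
[[-0.02869333  0.04236289 -0.02523025]] f in pallet -6.009706748244598 1.2414970823936726
tip row []
```

>>> jog_arm([
  {"gripper": -0.65,"offset": [0.14,-0.055,0],"rotation": [0,0,0]},
  {"gripper": -0.65,"offset": [0.14,-0.055,0],"rotation": [0,0,0]},
  {"gripper": -0.65,"offset": [0.14,-0.055,0],"rotation": [0,0,0]},
  {"gripper": -0.65,"offset": [0.14,-0.055,0],"rotation": [0,0,0]},
  {"gripper": -0.65,"offset": [0.14,-0.055,0],"rotation": [0,0,0]},
  {"gripper": -0.65,"offset": [0.14,-0.055,0],"rotation": [0,0,0]},
  {"gripper": -0.65,"offset": [0,0,0],"rotation": [0,0,0]},
  {"gripper": -0.65,"offset": [0,0,0],"rotation": [0,0,0]},
])

```text
clock: 15.7
tool_pos: [0.5893, 0.1065, -0.0253]
ee_rot: [0.982, -0.189, -0.001, -0.001]
force: [-5.4, 2.2, 8.5]
opening: 0.0708
```

```bash
python3 bar.py s24; python3 st.py s25
```

```text
bar down mm 8.56
-0.024 dark x mm -65.0 49.0 .....###################################################......######....####################################.....#######......
-0.02 dark x mm -63.0 48.0 .......################################################........########################################################.......
0.02 dark x mm -60.0 49.0 ..........############################################.........#####..###########................................#######......
15.8 [ 0.58928397  0.10652581 -0.02528577] [-6.31311023  1.97647206  8.36264695] 0.07053142717336455 [-0.04  0.63 -0.28  1.87  0.26  0.67 -2.42]
(((298.89837646484375, 245.30906677246094), (5.237783432006836, 48.94417953491211), 81.63410949707031), 203)
[[-0.02011477  0.04226851 -0.02528577]] f in pallet -6.593813344968688 -0.5323797388060642
tip row []
```

>>> jog_arm([
  {"gripper": -0.65,"offset": [0.07,-0.03,0],"rotation": [0,0,0]},
  {"gripper": -0.65,"offset": [0.07,-0.03,0],"rotation": [0,0,0]},
  {"gripper": -0.65,"offset": [0.07,-0.03,0],"rotation": [0,0,0]},
  {"gripper": -0.65,"offset": [0.07,-0.03,0],"rotation": [0,0,0]},
  {"gripper": -0.65,"offset": [0.07,-0.03,0],"rotation": [0,0,0]},
  {"gripper": -0.65,"offset": [0,0,0],"rotation": [0,0,0]},
  {"gripper": -0.65,"offset": [0,0,0],"rotation": [0,0,0]},
  {"gripper": -0.65,"offset": [0,0,0],"rotation": [0,0,0]},
])

```text
clock: 16.6
tool_pos: [0.5916, 0.1054, -0.0254]
ee_rot: [0.982, -0.189, -0.002, -0.001]
force: [-7.2, 3.5, 10.6]
opening: 0.0705
```

```bash
python3 bar.py s26; python3 st.py s27
```

```text
bar down mm 8.64
-0.024 dark x mm -63.0 50.0 .......###################################################......#######....##############################################.....
-0.02 dark x mm -60.0 51.0 ..........################################################.......#########################################################....
0.02 dark x mm -57.0 51.0 .............#############################################.......######..########..................................#######....
16.7 [ 0.59161293  0.10541195 -0.0254157 ] [-7.5168404   3.87421232 10.93898937] 0.07037398109749347 [-0.04  0.63 -0.28  1.87  0.26  0.68 -2.42]
(((298.76300048828125, 245.0384521484375), (5.12227725982666, 48.82170486450195), 80.78897094726562), 202)
[[-0.01753814  0.0421082  -0.0254157 ]] f in pallet -8.420798538112553 0.7762491376829007
tip row []
```

>>> jog_arm([
  {"gripper": -0.65,"offset": [0.07,-0.03,0],"rotation": [0,0,0]},
  {"gripper": -0.65,"offset": [0.07,-0.03,0],"rotation": [0,0,0]},
  {"gripper": -0.65,"offset": [0.07,-0.03,0],"rotation": [0,0,0]},
  {"gripper": -0.65,"offset": [0.07,-0.03,0],"rotation": [0,0,0]},
  {"gripper": -0.65,"offset": [0.07,-0.03,0],"rotation": [0,0,0]},
  {"gripper": -0.65,"offset": [0,0,0],"rotation": [0,0,0]},
  {"gripper": -0.65,"offset": [0,0,0],"rotation": [0,0,0]},
  {"gripper": -0.65,"offset": [0,0,0],"rotation": [0,0,0]},
])

```text
clock: 17.5
tool_pos: [0.5915, 0.1053, -0.0257]
ee_rot: [0.982, -0.189, -0.005, -0.0]
force: [-14.8, 5.7, 15.7]
opening: 0.0702
```

```bash
python3 bar.py s28; python3 st.py s29
```

```text
bar down mm 8.63
-0.024 dark x mm -62.0 50.0 ........##################################################......#######....##############################################.....
-0.02 dark x mm -59.0 51.0 ...........###############################################.......#########################################################....
0.02 dark x mm -56.0 51.0 ..............#############################################......######..########..................................#######....
17.6 [ 0.59152293  0.10530221 -0.02568665] [-13.71212885   5.94423681  15.50507484] 0.07054493851277496 [-0.04  0.64 -0.28  1.86  0.25  0.69 -2.42]
(((298.7794189453125, 245.1323699951172), (4.968051910400391, 48.82066345214844), 80.83765411376953), 201)
[[-0.01758047  0.04197274 -0.02568665]] f in pallet -14.940414786897207 0.37474652133861946
tip row []
```

>>> jog_arm([
  {"gripper": -0.65,"offset": [-0.28,0.11,0],"rotation": [0,0,0]},
  {"gripper": -0.65,"offset": [-0.28,0.11,0],"rotation": [0,0,0]},
  {"gripper": -0.65,"offset": [-0.28,0.11,0],"rotation": [0,0,0]},
  {"gripper": -0.65,"offset": [-0.28,0.11,0],"rotation": [0,0,0]},
  {"gripper": -0.65,"offset": [0,0,0.2],"rotation": [0,0,0]},
  {"gripper": -0.65,"offset": [0,0,0.2],"rotation": [0,0,0]},
  {"gripper": -0.65,"offset": [0,0,0.2],"rotation": [0,0,0]},
  {"gripper": -0.65,"offset": [0,0,0.2],"rotation": [0,0,0]},
])

```text
clock: 18.4
tool_pos: [0.5857, 0.105, -0.0184]
ee_rot: [0.982, -0.19, -0.001, 0.001]
force: [-0.3, 0.4, -0.3]
opening: 0.0707
```

>>> jog_arm([
  {"gripper": -0.65,"offset": [0,0,0.5],"rotation": [0,0,0]},
  {"gripper": -0.65,"offset": [0,0,1],"rotation": [0,0,0]},
  {"gripper": -0.65,"offset": [0,0,2],"rotation": [0,0,0]},
  {"gripper": -0.65,"offset": [0,0,3],"rotation": [0,0,0]},
  {"gripper": -0.65,"offset": [0,0,3],"rotation": [0,0,0]},
  {"gripper": -0.65,"offset": [-2,0,3],"rotation": [0,0,0]},
  {"gripper": -0.65,"offset": [-3,0,2],"rotation": [0,0,0]},
  {"gripper": -0.65,"offset": [-3,0,0],"rotation": [0,0,0]},
])

```text
clock: 19.2
tool_pos: [0.5079, 0.1061, 0.1306]
ee_rot: [0.982, -0.19, 0.003, -0.001]
force: [0.4, 0.2, 0.2]
opening: 0.0703
```

```bash
python3 bar.py s30; python3 st.py s31
python3 - <<'E'
from h import *
O=np.array([.5921,.0598,0])
th=.155;print("expected visual at .155:",36*np.sin(th)-4.5*(1-np.cos(th))-(36*(1-np.cos(th))+4.5*np.sin(th))*.27/.2515)
im=cv2.imread("pics/s30.png");g=cv2.cvtColor(im,cv2.COLOR_BGR2GRAY)
for y in(-.024,-.0,.01):
    xs=np.linspace(-.04,.06,101);uv=proj("scene",[O+x*X+y*Y+[0,0,.024] for x in xs]).astype(np.float32)
    v=cv2.remap(g,uv[None,:,0],uv[None,:,1],cv2.INTER_LINEAR)[0];print(y,"".join("#" if a<110 else "." for a in v),"first",xs[np.argmax(v<110)])
# bystanders: change vs start away from arm
d=cv2.absdiff(im,cv2.imread("pics/scene0.png")).max(2)
for n,p in dict(encoder=(275,195),bottle=(246,250),spare=(232,229),tape=(215,126),cutters=(443,245),bracket=(398,322),driver=(262,126)).items():
    print(n,(d[p[1]-18:p[1]+18,p[0]-18:p[0]+18]>60).sum())
E
```

```text
bar down mm 4.64
-0.024 dark x mm -5.0 50.0 .................................................................#####.....##############################################.....
-0.02 dark x mm -5.0 51.0 .................................................................#########################################################....
0.02 dark x mm -4.0 50.0 ..................................................................####....#######..................................######.....
19.3 [0.50294871 0.10533174 0.12813396] [-0.55751308  0.78618397 -0.49366926] 0.07010072414562973 [ 0.01  0.31 -0.36  1.97  0.14  0.89 -2.38]
(((298.9189147949219, 244.51348876953125), (4.93196964263916, 48.99089813232422), 80.53767395019531), 237)
[[-0.09971612  0.00881963  0.12813396]] f in pallet -0.8114268296077545 0.5200890112927015
tip row [(319, np.int64(216)), (320, np.int64(244)), (321, np.int64(244)), (322, np.int64(244)), (323, np.int64(244)), (324, np.int64(218))]
expected visual at .155: 4.294591361521394
-0.024 ...................................#####.....##############################################.......... first -0.0049999999999999975
-0.0 ....................................############..............................###############........ first -0.003999999999999997
0.01 ....................................#############.............................#############.......... first -0.003999999999999997
encoder 0
bottle 0
spare 0
tape 0
cutters 0
bracket 0
driver 0
```

```bash
python3 -c "
from bench import workorder;print(workorder.sign_off())"
```

```text
the job is handed in; nothing more can be done
None
```

I loaded the plate into the pallet and handed the job in at about 19.3 s; the last measurements say it is home and clamped. One fingertip held the bar down at an estimated joint value of about 0.3. The other pushed the plate about 48 mm along the channel until it stalled against the stop at 15 N. I then backed off, let go of the bar and moved the arm clear.

**Last checks**
- **Plate position:** its centre is at pallet x of about 22–23 mm, where 22 mm is fully home. This comes from its rear edge and bore in the scene image, good to a millimetre or two. I did not measure its height or tilt.
- **Clip:** the bar height corresponds to a joint value of about 0.16–0.17, so the jaw is resting on the plate.
- **Robot:** the wrist force was about 1 N, so it was touching nothing.
- **Bystanders:** all seven showed no pixel changes from the first scene image.

**What went wrong or disagreed**
- **Tip height:** the real fingertips stand about 46 mm above the reported TCP, seen in the scene images and when the bar was touched. I worked from contact instead, down to a reported z of about -0.026.
- **Slip:** on the first push the pressing fingertip slid off the outer side of the bar. The plate had moved only 3 mm and was still in front of the jaw. I backed off, moved the tool inward and pressed again; the bar then stayed down until the plate was home.

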